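# Complete the second-hand impact socket sets

### The arm

A 6-joint arm with a two-finger parallel gripper is mounted at the origin on the work surface. World frame = base frame: x ahead of the robot, y to its left, z up, the work surface at z = 0. Lengths are in m, angles in degrees, forces in N, time in s.
With the tool pointing down it reaches from about 0.25 to 0.725 m from the base axis. Payload 9.7 kg.
Tool frame: the origin (TCP) lies midway between the tips of the shut fingers; the grasp point (between the pads) lies 19 mm behind it; z points along the fingers, y is the line along which they close (so a half turn about z gives the same grasp; the last joint's range is limited). The gripper opens to 85 mm and grips with 20 to 120 N. Pads are 22 mm wide; open, the fingers measure 114 mm over their backs; the gripper's body (76 mm by 85 mm) begins 54 mm behind the grasp point. The pads swing forward as they close: fully open they stand 13 mm farther back than shut.
Start: joints at [-68.87, 4.979, 10.078, 95.1, 0, 90], TCP at [0.198, -0.513, 0.231] pointing down, gripper open.
Joint ranges: [-179.16, 179.16], [-48.56, 103.87], [-65.8, 70.77], [-126.05, 130.52], [-82.76, 87.17], [-180, 180]. Speed limits (degrees/s): [127.2, 127.2, 147.25, 180, 180, 180].

### API

Orientations are given as [roll, pitch, yaw] about the fixed x, y, z axes, in that order (R = Rz(yaw) Ry(pitch) Rx(roll)).
In Python, from workcell import * gives the robot as it stands.
- The arm moves only by the tool servo_tool, never from a script. Its argument "moves" is a list of rows, each a list of 4 numbers: the shift along the world's x, y, z in parts of the range, where 1.0 means 100 cm, then the turn about the world's z in parts of the range, where 1.0 means 360 degrees. A call has 1 to 20 rows; each row is the pose to reach, as a shift and turn from the pose commanded when the call began; what a row does not reach only later rows make up. A row lasts 1/12 s, in which the tool goes at most 41.7 mm and 7.16 degrees, less where a joint would pass 70% of its speed; a pose out of reach is approached as far as the arm can. A shift or turn number past 1, either way, is cut back to 1. A call with a gripper value outside its range is refused whole. "claw" is the closure, from 0 (fully open) to 1 (shut), set as the call begins (left out, the last holds). The fingers move at their own pace and stop on an object; "force" is the grip in N (left out, the last holds). Time passes only in rows, so rows that repeat a pose let the fingers close. It gives the time, the measured TCP pose, the force, the opening and the grip force at its end, in the units of the state.
- get_obs(): the state, without advancing time (a new reading comes with each control period).
- camera(name): name is "side" or "top" or "wrist"; returns the picture (384x512x3 uint8, red, green, blue); there is no depth.
- get_calibration(name): a dict with "fx", "fy", "cx", "cy" (pixels), "rvec" (rotation vector, rad) and "tvec" (3), from world to camera coordinates, as OpenCV has them; the wrist camera has in their place "tool_from_camera" (4x4, takes a point from camera to tool coordinates, whose origin is the TCP and whose axes are the flange's). Camera axes: x right, y down, z forward; pixel columns grow to the right and rows downward; lengths in m; the calibration is good to about 2 mm. A picture is of the moment at which its call begins: read the wrist's pose just before it. get_calibration takes no time and is no camera call.
- job_done(): hands the job in; it is judged then, once.
The state is a dict: "time": time; "q": joint angles; "qd": joint speeds; "joint_efforts": joint torques, N m; "ee_pos": TCP position; "tcp_rot": TCP orientation; "wrist_force": force on the tool from outside, world axes, zero at the start; "torque": the same for the moment, N m; "opening": finger opening in m; "grasp_force": force on a finger pad.
Only numpy, scipy, OpenCV 4.12 (cv2) and the standard library are available. Lean on these libraries where they do the work, as an engineer would, in place of code of your own. Each camera call takes 0.05 s, during which the arm holds its last target. There are 200 camera calls.

### The job

Four loose impact sockets stand on the bench beside four socket-set trays, each of which lacks its middle socket. Stand every loose socket upright in the empty compartment of the set it belongs to - next in size between its two neighbours, and the deep socket with the deep ones - and let go of it. Leave the drill chuck and the spray can standing where they are.

Things in the scene. Friction and masses are not known exactly. Their poses are not given: they have to be found in the camera images.
- socket_small: small impact socket, the smallest and lowest of the four: dark steel upright cylinder, 30 mm diameter, 40 mm high, about 0.14 kg, hexagonal mouth up, standing loose on the bench. Origin: centre of its underside; z points up along its axis.
- socket_medium: medium impact socket, the middle-sized of the four: dark steel upright cylinder, 40 mm diameter, 48 mm high, about 0.26 kg, hexagonal mouth up, standing loose on the bench. Origin: centre of its underside; z points up along its axis.
- socket_large: large impact socket, the thickest of the four: dark steel upright cylinder, 52 mm diameter, 56 mm high, about 0.5 kg, hexagonal mouth up, standing loose on the bench. Origin: centre of its underside; z points up along its axis.
- socket_deep: deep impact socket, slim but the tallest by far of the four: dark steel upright cylinder, 32 mm diameter, 80 mm high, about 0.3 kg, hexagonal mouth up, standing loose on the bench. Origin: centre of its underside; z points up along its axis.
- tray_small: small set: loose red tray, three compartments in a row along its y (-72 to 64 mm), each outer one with a fixed 40 mm high socket (26 mm diameter at y = 43, 34 mm at y = -47), the middle one empty, 44 x 44 mm inside. Origin: tray's underside below the centre of the empty compartment; z up. Floor 4 mm thick, walls 3 mm thick, wall tops 18 mm above the bench.
- tray_medium: medium set: loose red tray, three compartments in a row along its y (-87 to 79 mm), each outer one with a fixed 48 mm high socket (36 mm diameter at y = 53, 44 mm at y = -57), the middle one empty, 54 x 54 mm inside. Origin: tray's underside below the centre of the empty compartment; z up. Floor 4 mm thick, walls 3 mm thick, wall tops 18 mm above the bench.
- tray_large: large set: loose red tray, three compartments in a row along its y (-105 to 97 mm), each outer one with a fixed 56 mm high socket (48 mm diameter at y = 65, 56 mm at y = -69), the middle one empty, 66 x 66 mm inside. Origin: tray's underside below the centre of the empty compartment; z up. Floor 4 mm thick, walls 3 mm thick, wall tops 18 mm above the bench.
- tray_deep: deep set: loose red tray, three compartments in a row along its y (-75 to 67 mm), each outer one with a fixed 80 mm high socket (28 mm diameter at y = 45, 36 mm at y = -49), the middle one empty, 46 x 46 mm inside. Origin: tray's underside below the centre of the empty compartment; z up. Floor 4 mm thick, walls 3 mm thick, wall tops 18 mm above the bench.
- chuck: keyless drill chuck standing jaws up among the sockets, to be left alone: black ribbed cylinder 43 mm in diameter with a steel band and a conical nose, 74 mm high. Origin: centre of its underside.
- can: white spray can with a white cap, standing at the left of the work, to be left alone: 53 mm diameter, 190 mm high. Origin: centre of its underside.
There are look-alikes about, which are no part of the job. Leave any yellow look-alike of the socket_medium alone.

How it is judged:
By the outcome, as a careful person would: the job done as asked, in the order asked, and still so for the second after the job is handed in, with the robot touching nothing.
It also fails if it takes over 102 s, if anything falls off the work surface, if the arm or the gripper's body presses on something with over 40 N, if the wrist force passes 120 N, or if a joint passes its speed limit or range.

## Working session

There is one attempt and no reset: what is moved stays moved. The work goes in short steps, Python scripts to look and compute and a tool call to move; the robot and the scene stay as the last step left them, time stands still between calls to the robot, and variables do not carry over. Pictures are saved under pics/ and viewed, at most 14 in all, crops included, and the job is handed in when it is done.

Besides the shell and the picture viewer there is one more tool, called after "Call:" as name([rows], argument=value, ...), one row to a line, values as JSON. servo_tool: Moves the arm, as the interface text tells. Its arguments: {"type":"object","properties":{"moves":{"type":"array","items":{"type":"array","items":{"type":"number"}}},"claw":{"type":"number"},"force":{"type":"number"}},"required":["moves"]}

```bash
mkdir -p pics; python3 - <<'E'
from workcell import *
import cv2
for n in("top","side"):
    cv2.imwrite(f"pics/{n}0.png",camera(n)[:,:,::-1]); print(n,get_calibration(n))
print(get_calibration("wrist")); print(get_obs())
E
```

```text
top {'fx': 442.96989216044955, 'fy': 442.96989216044955, 'cx': 252.5442807631228, 'cy': 194.4198390445681, 'rvec': array([ 2.16505072, -2.19200239,  0.06856831]), 'tvec': array([0.07642572, 0.49406746, 1.50248118])}
side {'fx': 432.5314022145398, 'fy': 432.5314022145398, 'cx': 250.10325010406365, 'cy': 196.74133087668972, 'rvec': array([ 0.74508161, -2.57592881,  1.16250906]), 'tvec': array([0.4674194 , 0.17110987, 1.05950317])}
{'fx': 271.1471043456791, 'fy': 271.1471043456791, 'cx': 260.15981891287083, 'cy': 195.42833196748583, 'tool_from_camera': array([[-2.26365397e-04, -9.50521294e-01, -3.10659329e-01,
         7.96728939e-02],
       [ 9.99998702e-01,  2.80440813e-04, -1.58672225e-03,
        -1.40113083e-05],
       [ 1.59533484e-03, -3.10659285e-01,  9.50519996e-01,
        -1.43229021e-01],
       [ 0.00000000e+00,  0.00000000e+00,  0.00000000e+00,
         1.00000000e+00]])}
{'time': 0.1, 'q': array([-6.88710100e+01,  5.00842040e+00,  1.00395180e+01,  9.50987108e+01,
       -3.21538280e-04,  8.99992080e+01]), 'qd': array([ 0.00185752,  0.03127986,  0.08522776,  0.0131174 , -0.05209481,
       -0.13270179]), 'joint_efforts': array([-7.74133259e-04, -5.21561229e+01,  4.65653837e+01,  1.59864564e-02,
        3.27094511e-07, -5.06741443e-06]), 'ee_pos': array([ 0.19818584, -0.5128423 ,  0.23065412]), 'tcp_rot': array([-1.79932387e+02,  3.20603481e-04,  2.11297823e+01]), 'wrist_force': array([ 0.33801372, -0.79958901,  0.57321829]), 'torque': array([-0.01369435, -0.01553248,  0.07269537]), 'grasp_force': 0.0, 'opening': 0.08539203863013618}
```

View pics/top0.png

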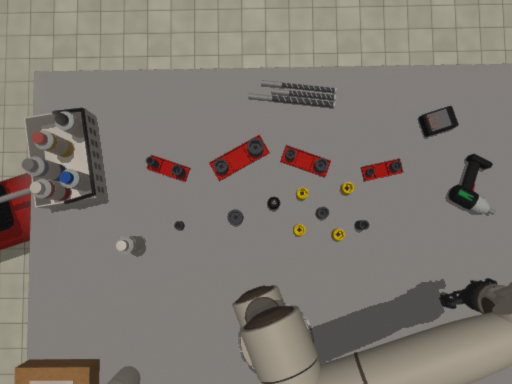

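View pics/side0.png

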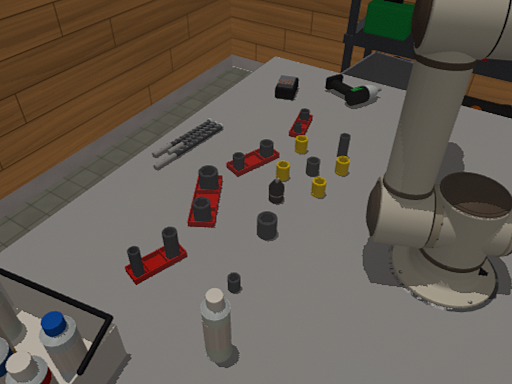

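The top view shows, left to right, the deep (168,167), large (240,157), medium (306,161) and small (382,170) trays. The loose sockets are small (180,226), large (236,217), medium (322,213) and deep (361,225). The chuck is at (274,203), with four yellow look-alikes around the medium socket. Next I'll measure them.

```bash
cat > h.py <<'E'
from workcell import *
import cv2, numpy as np
from scipy.spatial.transform import Rotation as Ro
def cam(n):
    c=get_calibration(n); K=np.array([[c["fx"],0,c["cx"]],[0,c["fy"],c["cy"]],[0,0,1]])
    if n=="wrist":
        o=get_obs(); T=np.eye(4); T[:3,:3]=Ro.from_euler("xyz",o["tcp_rot"],degrees=True).as_matrix(); T[:3,3]=o["ee_pos"]
        T=T@c["tool_from_camera"]; return K,T[:3,:3],T[:3,3]
    R=cv2.Rodrigues(c["rvec"])[0]; return K,R.T,-R.T@c["tvec"]
def back(P,uv,z):
    K,R,t=P; d=np.c_[np.atleast_2d(uv),np.ones(len(np.atleast_2d(uv)))]@np.linalg.inv(K).T@R.T
    return (t+d*((z-t[2])/d[:,2])[:,None])[:,:2]
def proj(P,X):
    K,R,t=P; c=(np.atleast_2d(X)-t)@R@K.T; return c[:,:2]/c[:,2:]
def trays(P,im,z=.018,amin=150):
    h=im.astype(int); m=((h[...,0]>90)&(h[...,1]<60)&(h[...,2]<60)).astype(np.uint8)
    m=cv2.morphologyEx(m,cv2.MORPH_CLOSE,np.ones((5,5)))
    for c in cv2.findContours(m,0,1)[0]:
        if cv2.contourArea(c)<amin: continue
        w=back(P,c[:,0].astype(float),z); (x,y),s,a=cv2.minAreaRect((w*1000).astype(np.float32)); s,a=(s,a) if s[1]>s[0] else (s[::-1],a+90)
        # a: direction of short side; long side is a+90
        print("tray px",c[:,0].mean(0).round(),"ctr mm",round(x,1),round(y,1),"size",np.round(s,1),"long axis deg",round((a+90)%180,1))
E
python3 - <<'E'
from h import *
P=cam("top"); im=cv2.imread("pics/top0.png")[:,:,::-1]; trays(P,im)
for n,uv,z in [("small",(180,226),.02),("large",(236,217),.028),("medium",(322,213),.024),("deep",(361,225),.04),("chuck",(274,203),.04),("can",(125,245),.1),("y1",(302,193),.024),("y2",(299,230),.024),("y3",(338,235),.024),("y4",(347,188),.024)]: print(n,back(P,uv,z).round(3))
cv2.imwrite("pics/topc.png",cv2.resize(im[130:260,140:410,::-1],None,fx=2.9,fy=2.9,interpolation=2))
E
```

```text
tray px [ 19. 221.] ctr mm 422.6 890.6 size [100.  165.2] long axis deg 1.5
tray px [ 15. 183.] ctr mm 542.6 890.1 size [ 48.8 102.1] long axis deg 105.4
tray px [383. 169.] ctr mm 576.1 -374.3 size [ 48.2 137.1] long axis deg 101.8
tray px [163. 166.] ctr mm 596.1 378.0 size [ 50.4 108. ] long axis deg 70.8
tray px [308. 162.] ctr mm 610.0 -112.5 size [ 59.3 163.5] long axis deg 69.3
tray px [239. 158.] ctr mm 624.4 115.9 size [ 72.7 199.2] long axis deg 118.6
small [[0.39 0.32]]
large [[0.418 0.127]]
medium [[ 0.428 -0.165]]
deep [[ 0.386 -0.293]]
chuck [[ 0.463 -0.002]]
can [[0.33  0.484]]
y1 [[ 0.497 -0.099]]
y2 [[ 0.371 -0.086]]
y3 [[ 0.353 -0.218]]
y4 [[ 0.512 -0.253]]
```

View pics/topc.png

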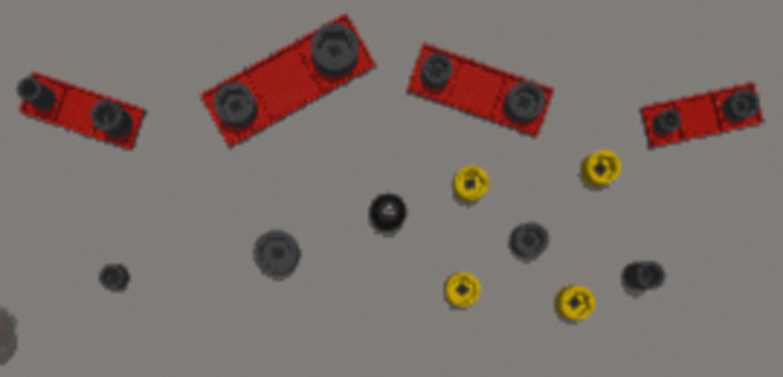

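The tray y axes all run toward the robot's left, with the larger neighbour at the right end of each tray. I'll go to a wrist viewpoint over the right half.

The rows are not in the units I measure in: shifts go in shares of 100 cm and turns go in shares of 360 degrees. I convert before sending: 26 cm is 0.26, 2 cm is 0.02, 1.03 rad is 0.1639.

Call:
servo_tool([
  [0.26,0.26,0.02,0.1639],
  [0.26,0.26,0.02,0.1639],
  [0.26,0.26,0.02,0.1639],
  [0.26,0.26,0.02,0.1639],
  [0.26,0.26,0.02,0.1639],
  [0.26,0.26,0.02,0.1639],
  [0.26,0.26,0.02,0.1639],
  [0.26,0.26,0.02,0.1639],
  [0.26,0.26,0.02,0.1639],
  [0.26,0.26,0.02,0.1639],
  [0.26,0.26,0.02,0.1639],
  [0.26,0.26,0.02,0.1639],
  [0.26,0.26,0.02,0.1639],
])

```text
time: 1.18
ee_pos: [0.4576, -0.2537, 0.2511]
tcp_rot: [-180.0, 0.0, 80.1]
wrist_force: [0.3, 1.1, -0.2]
opening: 0.0852
grasp_force: 0.0
```

```bash
python3 - <<'E'
from h import *
o=get_obs();print(o["time"],o["ee_pos"],o["tcp_rot"],o["q"])
P=cam("wrist"); im=camera("wrist"); np.savez("w1.npz",im=im,K=P[0],R=P[1],t=P[2])
cv2.imwrite("pics/w1.png",cv2.resize(im[:,:,::-1],(800,600))); trays(P,im)
for n,X in dict(small=(.576,-.374,.018),med=(.61,-.1125,.018),sm=(.428,-.165,.048),sd=(.386,-.293,.08)).items(): print(n,proj(P,X).round())
E
```

```text
1.1833 [ 0.45759588 -0.25369693  0.2511071 ] [-1.79971374e+02  3.28534185e-03  8.00588966e+01] [-2.89977561e+01  1.79555611e+00  8.95907052e+00  9.71894992e+01
 -1.24518462e-02  7.09433509e+01]
tray px [351. 222.] ctr mm 574.7 -370.8 size [ 50.8 141.2] long axis deg 101.7
tray px [356.  55.] ctr mm 601.3 -131.7 size [ 61.8 123.5] long axis deg 69.4
small [[351. 230.]]
med [[364.  33.]]
sm [[224. 105.]]
sd [[210. 217.]]
```

View pics/w1.png

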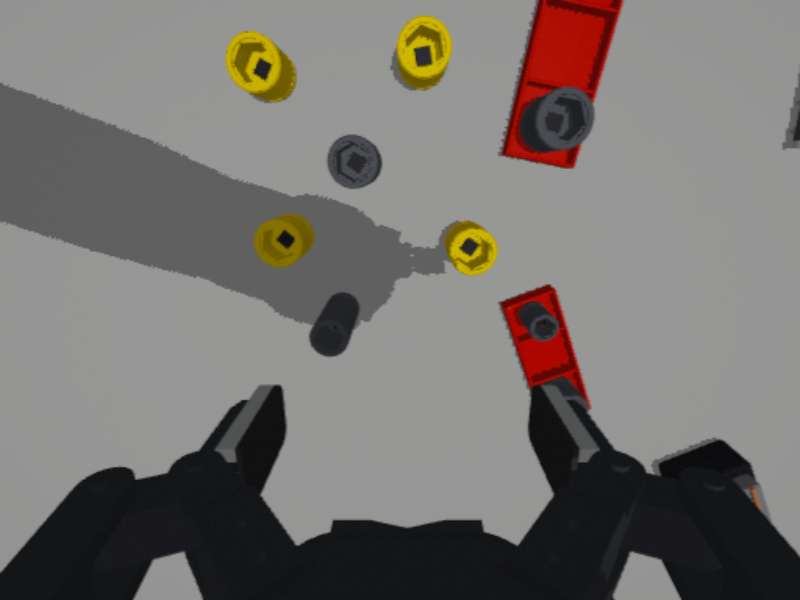

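The wrist view shows the deep socket's mouth near (330,338), the medium's at (355,161), and the small tray's empty compartment near (545,352). The medium tray is cut off at the top edge.

```bash
python3 - <<'E'
from h import *
d=np.load("w1.npz");P=d["K"],d["R"],d["t"];s=.64
print("deep",back(P,np.array([330,338])*s,.08),back(P,np.array([345,308])*s,.0),"med",back(P,np.array([355,161])*s,.048))
print("y3 top",back(P,np.array([280,240])*s,.048))
for c in ([533,335],[517,343],[566,331],[530,384],[580,374]): print(back(P,np.array(c)*s,.018))
im=d["im"]; cv2.imwrite("pics/w1c.png",cv2.resize(im[150:270,180:400,::-1],None,fx=3.6,fy=3.6,interpolation=2))
E
```

```text
deep [[ 0.38821002 -0.2923421 ]] [[ 0.38874531 -0.29371255]] med [[ 0.43246888 -0.16347686]]
y3 top [[ 0.35910456 -0.21278271]]
[[ 0.56356971 -0.34580758]]
[[ 0.54774837 -0.35144319]]
[[ 0.594838   -0.34711196]]
[[ 0.55634194 -0.39771584]]
[[ 0.6057663  -0.39514925]]
```

View pics/w1c.png

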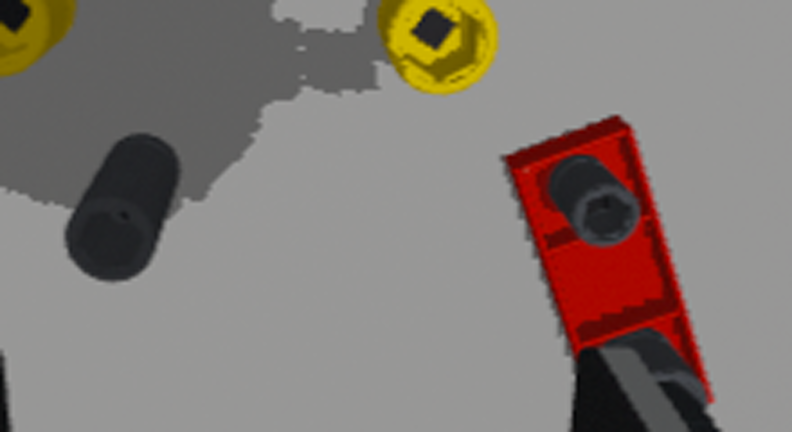

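To row units: -21.6 cm is -0.216, -20 cm is -0.2, -0.157 rad is -0.025.

Call:
servo_tool([
  [-0.07,-0.04,0,-0.025],
  [-0.07,-0.04,0,-0.025],
  [-0.07,-0.04,0,-0.025],
  [-0.07,-0.04,-0.04,-0.025],
  [-0.07,-0.04,-0.08,-0.025],
  [-0.07,-0.04,-0.12,-0.025],
  [-0.07,-0.04,-0.15,-0.025],
  [-0.07,-0.04,-0.18,-0.025],
  [-0.07,-0.04,-0.2,-0.025],
  [-0.07,-0.04,-0.216,-0.025],
  [-0.07,-0.04,-0.216,-0.025],
  [-0.07,-0.04,-0.216,-0.025],
], claw=0)

```text
time: 2.23
ee_pos: [0.3874, -0.2933, 0.0351]
tcp_rot: [-179.9, -0.0, 71.1]
wrist_force: [-0.2, -0.1, 0.5]
opening: 0.0856
grasp_force: 0.0
```

Call:
servo_tool([
  [0,0,0,0],
  [0,0,0,0],
  [0,0,0,0],
  [0,0,0,0],
  [0,0,0,0],
  [0,0,0,0],
  [0,0,0,0],
  [0,0,0,0],
  [0,0,0,0],
  [0,0,0,0],
  [0,0,0,0],
  [0,0,0,0],
], claw=1, force=50)

```text
time: 3.23
ee_pos: [0.3885, -0.2932, 0.036]
tcp_rot: [179.9, 0.0, 71.2]
wrist_force: [-2.1, 0.1, 5.6]
opening: 0.0311
grasp_force: 49.0
```

Call:
servo_tool([
  [0,0,0.02,0],
  [0,0,0.05,0],
  [0,0,0.09,0],
  [0,0,0.13,0],
  [0.01,0.03,0.17,0],
  [0.03,0.06,0.2,0],
  [0.04,0.1,0.215,0],
  [0.05,0.14,0.215,0],
  [0.06,0.18,0.215,0],
  [0.07,0.22,0.215,0],
  [0.08,0.25,0.215,0],
  [0.082,0.273,0.215,0],
  [0.082,0.273,0.215,0],
  [0.082,0.273,0.215,0],
  [0.082,0.273,0.215,0],
])

```text
time: 4.48
ee_pos: [0.4701, -0.0202, 0.2499]
tcp_rot: [-180.0, 0.0, 71.2]
wrist_force: [0.9, -0.4, -2.9]
opening: 0.0309
grasp_force: 50.2
```

```bash
python3 - <<'E'
from h import *
o=get_obs();print(o["time"],o["ee_pos"],o["tcp_rot"],o["opening"],o["qd"].round(2))
P=cam("wrist"); im=camera("wrist"); np.savez("w2.npz",im=im,K=P[0],R=P[1],t=P[2])
cv2.imwrite("pics/w2.png",cv2.resize(im[:,:,::-1],(800,600))); trays(P,im)
E
```

```text
4.4833 [ 0.47011172 -0.02015466  0.24990901] [-1.79960878e+02  2.90260063e-02  7.11863619e+01] 0.03087783980540865 [-1.57 -0.15  0.08 -0.12  0.08  0.02]
tray px [369. 183.] ctr mm 608.1 -108.8 size [ 64.4 165.4] long axis deg 69.5
tray px [348.  40.] ctr mm 630.3 105.0 size [ 76.6 170.3] long axis deg 118.6
```

View pics/w2.png

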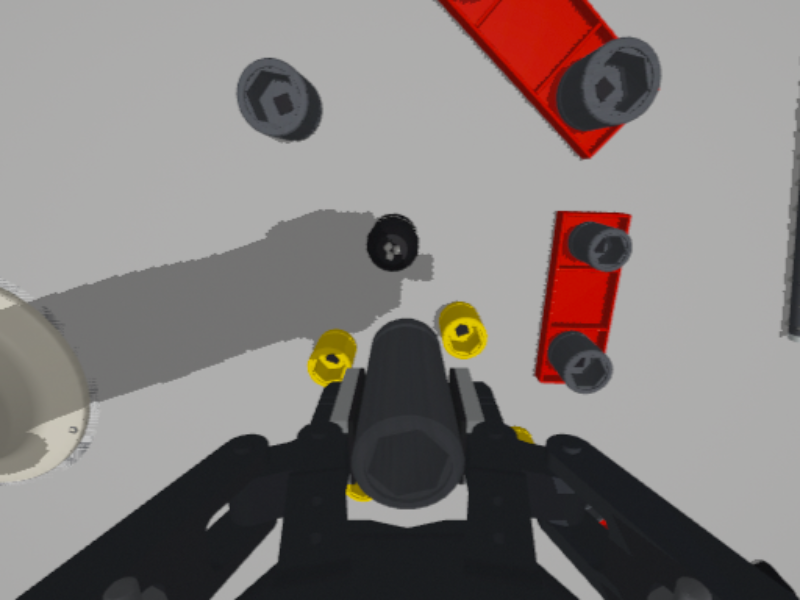

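The medium tray is fully visible around (582,297). The large socket is at (270,93), the chuck at (392,243), and the large tray is cut off at the top. On to the deep tray.

To row units: 29 cm is 0.29, 27 cm is 0.27.

Call:
servo_tool([
  [0.01,0.04,0,0],
  [0.025,0.08,0,0],
  [0.04,0.12,0,0],
  [0.05,0.16,0,0],
  [0.06,0.2,0,0],
  [0.075,0.24,0,0],
  [0.085,0.27,0,0],
  [0.09,0.29,0,0],
  [0.09,0.29,0,0],
  [0.09,0.29,0,0],
  [0.09,0.29,0,0],
])

```text
time: 5.45
ee_pos: [0.5606, 0.2686, 0.2501]
tcp_rot: [-180.0, 0.0, 71.1]
wrist_force: [0.2, -0.2, -3.2]
opening: 0.031
grasp_force: 50.3
```

```bash
python3 - <<'E'
from h import *
o=get_obs();print(o["time"],o["ee_pos"],o["tcp_rot"],o["opening"],o["qd"].round(2))
P=cam("wrist"); im=camera("wrist"); np.savez("w3.npz",im=im,K=P[0],R=P[1],t=P[2])
cv2.imwrite("pics/w3.png",cv2.resize(im[:,:,::-1],(800,600))); trays(P,im)
E
```

```text
5.45 [0.56060433 0.26862236 0.25005917] [-1.79980185e+02  3.94346359e-02  7.10671436e+01] 0.03101520568796605 [-0.56 -1.05 -0.45 -0.02  0.1   0.17]
tray px [354. 356.] ctr mm 604.9 -115.6 size [ 30.6 122.4] long axis deg 107.8
tray px [326. 234.] ctr mm 624.7 121.3 size [ 72.9 204.8] long axis deg 118.8
tray px [259.  87.] ctr mm 591.8 365.5 size [ 50.7 140.7] long axis deg 70.5
```

View pics/w3.png

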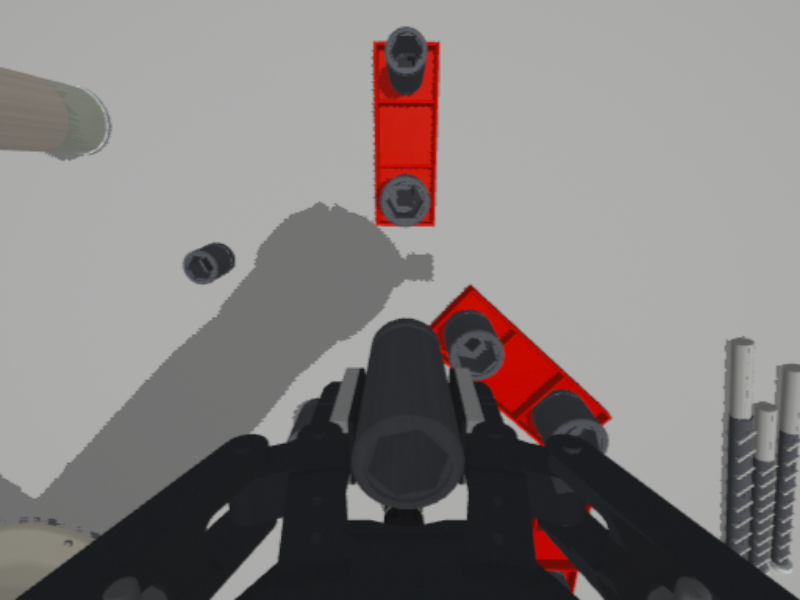

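The deep tray is fully visible, with its empty compartment centred near (405,136) and the smaller neighbour at the far end. The large tray is nearly all visible, and the small socket's mouth is at (200,267).

```bash
python3 - <<'E'
from h import *
L=lambda f:(lambda d:(d["K"],d["R"],d["t"]))(np.load(f)); s=.64
b=lambda f,u,v,z:(back(L(f),np.array([u,v])*s,z)[0]*1000).round(1)
print("deep comp", b("w3.npz",405,136,.018), "nbr far",b("w3.npz",406,49,.08),b("w3.npz",406,49,.084),"near",b("w3.npz",405,200,.08),b("w3.npz",405,200,.084))
print("small sock", b("w3.npz",200,267,.04),"large sock",b("w2.npz",268,94,.056))
print("med comp", b("w2.npz",581,297,.018),"nbrs",b("w2.npz",608,249,.048),b("w2.npz",588,370,.048))
print("large nbr",b("w2.npz",621,82,.056),b("w3.npz",477,355,.056))
print("small tray nbr", (back(L("w1.npz"),[347.8,210.3],.04)*1000).round(1))
E
```

```text
deep comp [592.7 367.8] nbr far [609.5 413.4] [609.2 412.5] near [577.8 323.3] [577.9 323.6]
small sock [393.2 324.9] large sock [417.1 135.2]
med comp [ 611.1 -104.4] nbrs [631.2 -58.2] [ 594.  -161.5]
large nbr [658.8  60.9] [593.6 177.4]
small tray nbr [[ 567.9 -331.3]]
```

To row units: -20.9 cm is -0.209, 3.3 cm is 0.033.

Call:
servo_tool([
  [0.015,0.04,0,0],
  [0.03,0.08,0,0],
  [0.033,0.1,0,0],
  [0.033,0.1,-0.02,0],
  [0.033,0.1,-0.05,0],
  [0.033,0.1,-0.08,0],
  [0.033,0.1,-0.11,0],
  [0.033,0.1,-0.14,0],
  [0.033,0.1,-0.16,0],
  [0.033,0.1,-0.18,0],
  [0.033,0.1,-0.19,0],
  [0.033,0.1,-0.2,0],
  [0.033,0.1,-0.205,0],
  [0.033,0.1,-0.209,0],
  [0.033,0.1,-0.209,0],
  [0.033,0.1,-0.209,0],
])

```text
time: 6.83
ee_pos: [0.5936, 0.3701, 0.0422]
tcp_rot: [180.0, -0.1, 71.1]
wrist_force: [0.2, 0.4, -3.3]
opening: 0.0307
grasp_force: 50.6
```

Call:
servo_tool([
  [0,0,0,0],
  [0,0,0,0],
  [0,0,0,0],
  [0,0,0,0],
  [0,0,0,0],
  [0,0,0,0],
  [0,0,0,0],
], claw=0)

```text
time: 7.42
ee_pos: [0.5933, 0.37, 0.0413]
tcp_rot: [180.0, -0.0, 71.1]
wrist_force: [-0.8, 0.0, 0.5]
opening: 0.0851
grasp_force: 0.0
```

To row units: -19.3 cm is -0.193, 18 cm is 0.18.

Call:
servo_tool([
  [0,0,0.03,0],
  [0,0,0.07,0],
  [0,0,0.11,0],
  [0,0,0.15,0],
  [-0.02,-0.02,0.18,0],
  [-0.05,-0.04,0.18,0],
  [-0.08,-0.06,0.18,0],
  [-0.11,-0.08,0.18,0],
  [-0.14,-0.1,0.18,0],
  [-0.17,-0.12,0.18,0],
  [-0.193,-0.13,0.18,0],
  [-0.193,-0.13,0.18,0],
  [-0.193,-0.13,0.18,0],
  [-0.193,-0.13,0.18,0],
])

```text
time: 8.58
ee_pos: [0.4007, 0.2402, 0.2216]
tcp_rot: [180.0, -0.1, 71.2]
wrist_force: [-0.0, -0.0, -0.1]
opening: 0.0857
grasp_force: 0.0
```

```bash
python3 - <<'E'
from h import *
o=get_obs();print(o["time"],o["ee_pos"],o["tcp_rot"],o["opening"],o["qd"].round(2))
P=cam("wrist"); im=camera("wrist"); np.savez("w4.npz",im=im,K=P[0],R=P[1],t=P[2])
cv2.imwrite("pics/w4.png",cv2.resize(im[:,:,::-1],(800,600))); trays(P,im)
E
```

```text
8.5833 [0.40067359 0.24022877 0.22161986] [ 1.79954736e+02 -5.17248175e-02  7.11527821e+01] 0.0856691310067589 [-0.11  1.79  0.85  0.05 -0.04 -0.02]
tray px [466. 290.] ctr mm 632.1 -34.2 size [33.6 74.7] long axis deg 152.0
tray px [435. 192.] ctr mm 622.2 121.9 size [ 73.5 208.5] long axis deg 118.6
tray px [378.  45.] ctr mm 580.3 335.7 size [56. 83.] long axis deg 67.9
```

View pics/w4.png

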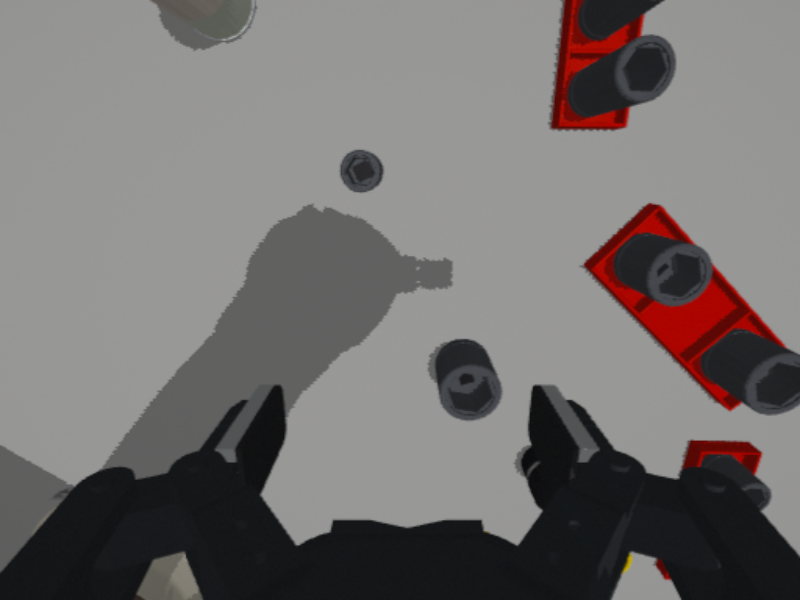

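The small socket's mouth is at (361,171), the large socket's at (470,390), and the large tray's near-end neighbour at (682,273). The deep tray's compartment is partly cut off.

```bash
python3 - <<'E'
from h import *
L=lambda f:(lambda d:(d["K"],d["R"],d["t"]))(np.load(f)); s=.64
b=lambda f,u,v,z:(back(L(f),np.array([u,v])*s,z)[0]*1000).round(1)
print("small",b("w4.npz",361,171,.04),"large",b("w4.npz",470,390,.056),"large nbr",b("w4.npz",682,273,.056))
print("wall mids large tray ",b("w4.npz",713,331,.018))
E
```

```text
small [394.  324.3] large [419.4 134.9] large nbr [596.9 178.3]
wall mids large tray  [636.7  99.8]
```

To row units: -20.6 cm is -0.206, 8.4 cm is 0.084.

Call:
servo_tool([
  [-0.003,0.04,0,0],
  [-0.006,0.08,-0.02,0],
  [-0.006,0.084,-0.06,0],
  [-0.006,0.084,-0.1,0],
  [-0.006,0.084,-0.14,0],
  [-0.006,0.084,-0.17,0],
  [-0.006,0.084,-0.19,0],
  [-0.006,0.084,-0.2,0],
  [-0.006,0.084,-0.206,0],
  [-0.006,0.084,-0.206,0],
  [-0.006,0.084,-0.206,0],
])

```text
time: 9.55
ee_pos: [0.395, 0.3245, 0.0163]
tcp_rot: [180.0, -0.1, 71.1]
wrist_force: [0.7, -0.5, 0.7]
opening: 0.0857
grasp_force: 0.0
```

Call:
servo_tool([
  [0,0,0,0],
  [0,0,0,0],
  [0,0,0,0],
  [0,0,0,0],
  [0,0,0,0],
  [0,0,0,0],
  [0,0,0,0],
  [0,0,0,0],
  [0,0,0,0],
  [0,0,0,0],
  [0,0,0,0],
  [0,0,0,0],
], claw=1, force=40)

```text
time: 10.55
ee_pos: [0.3945, 0.3242, 0.0159]
tcp_rot: [180.0, -0.0, 71.1]
wrist_force: [-0.4, -0.8, 5.0]
opening: 0.0285
grasp_force: 39.3
```

To row units: -63 cm is -0.63, 20.5 cm is 0.205, 0.54 rad is 0.0859.

Call:
servo_tool([
  [0,0,0.02,0],
  [0,0,0.05,0],
  [0,0,0.09,0],
  [0,0,0.13,0],
  [0.01,-0.03,0.17,0],
  [0.02,-0.07,0.205,0],
  [0.02,-0.11,0.205,0.0159],
  [0.03,-0.15,0.205,0.0318],
  [0.03,-0.19,0.205,0.0477],
  [0.04,-0.23,0.205,0.0637],
  [0.04,-0.27,0.205,0.0796],
  [0.05,-0.31,0.205,0.0859],
  [0.05,-0.35,0.205,0.0859],
  [0.06,-0.39,0.205,0.0859],
  [0.06,-0.43,0.205,0.0859],
  [0.07,-0.47,0.205,0.0859],
  [0.07,-0.51,0.205,0.0859],
  [0.08,-0.55,0.205,0.0859],
  [0.08,-0.59,0.205,0.0859],
  [0.09,-0.63,0.205,0.0859],
])

```text
time: 12.22
ee_pos: [0.4817, -0.3009, 0.2201]
tcp_rot: [-180.0, -0.0, 102.1]
wrist_force: [1.1, 1.4, -0.9]
opening: 0.0289
grasp_force: 39.9
```

To row units: -11.4 cm is -0.114, -8 cm is -0.08.

Call:
servo_tool([
  [0.01,-0.04,0,0],
  [0.016,-0.08,0,0],
  [0.016,-0.114,0,0],
  [0.016,-0.114,0,0],
  [0.016,-0.114,0,0],
  [0.016,-0.114,0,0],
])

```text
time: 12.72
ee_pos: [0.4985, -0.4123, 0.2197]
tcp_rot: [-180.0, -0.1, 102.1]
wrist_force: [-0.6, 1.4, -1.1]
opening: 0.0288
grasp_force: 40.0
```

```bash
python3 - <<'E'
from h import *
o=get_obs();print(o["time"],o["ee_pos"],o["tcp_rot"],o["opening"],o["qd"].round(2))
P=cam("wrist"); im=camera("wrist"); np.savez("w5.npz",im=im,K=P[0],R=P[1],t=P[2])
cv2.imwrite("pics/w5.png",cv2.resize(im[:,:,::-1],(800,600))); trays(P,im)
E
```

```text
12.7167 [ 0.49850707 -0.41231331  0.21968855] [-1.79965489e+02 -6.78775201e-02  1.02067188e+02] 0.028826584110429054 [ 1.13 -1.62 -0.6  -0.04 -0.03 -0.05]
tray px [323. 152.] ctr mm 574.9 -374.3 size [ 51.5 134.1] long axis deg 101.7
```

View pics/w5.png

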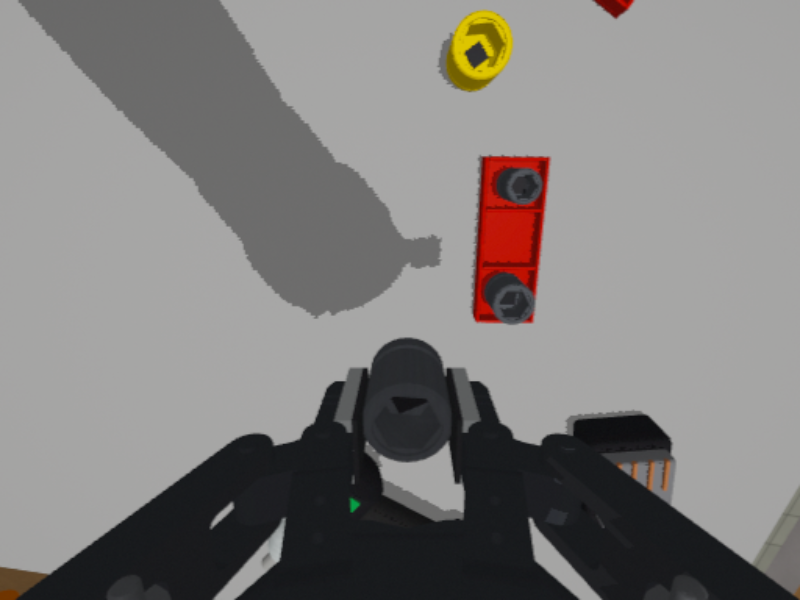

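The small tray is fully visible, with its compartment centred near (511,237) and neighbours' mouths at (522,186) and (514,303).

```bash
python3 - <<'E'
from h import *
print(get_obs()["ee_pos"])
L=lambda f:(lambda d:(d["K"],d["R"],d["t"]))(np.load(f)); s=.64
b=lambda f,u,v,z:(back(L(f),np.array([u,v])*s,z)[0]*1000).round(1)
print(b("w5.npz",511,237,.018)); y=np.array([-.203,.979])
print(b("w5.npz",523,186,.04)-43*y,b("w5.npz",514,303,.04)+47*y)
E
```

```text
[ 0.49869533 -0.41180588  0.22020055]
[ 575.8 -368.9]
[ 576.629 -370.997] [ 577.559 -370.887]
```

To row units: -19.9 cm is -0.199, 7.7 cm is 0.077.

Call:
servo_tool([
  [0.03,0.02,0,0],
  [0.06,0.04,0,0],
  [0.077,0.042,0,0],
  [0.077,0.042,-0.03,0],
  [0.077,0.042,-0.07,0],
  [0.077,0.042,-0.11,0],
  [0.077,0.042,-0.14,0],
  [0.077,0.042,-0.16,0],
  [0.077,0.042,-0.175,0],
  [0.077,0.042,-0.185,0],
  [0.077,0.042,-0.193,0],
  [0.077,0.042,-0.199,0],
  [0.077,0.042,-0.199,0],
  [0.077,0.042,-0.199,0],
])

```text
time: 13.93
ee_pos: [0.576, -0.3706, 0.0221]
tcp_rot: [180.0, 0.0, 102.1]
wrist_force: [0.4, 0.1, -2.0]
opening: 0.0289
grasp_force: 40.2
```

Call:
servo_tool([
  [0,0,0,0],
  [0,0,0,0],
  [0,0,0,0],
  [0,0,0,0],
  [0,0,0,0],
  [0,0,0,0],
  [0,0,0,0],
], claw=0)

```text
time: 14.52
ee_pos: [0.5757, -0.3706, 0.0213]
tcp_rot: [180.0, 0.0, 102.1]
wrist_force: [0.7, -0.8, -0.7]
opening: 0.0854
grasp_force: 0.0
```

To row units: 20.7 cm is 0.207, -14.3 cm is -0.143, -0.384 rad is -0.0611.

Call:
servo_tool([
  [0,0,0.03,0],
  [0,0,0.07,0],
  [0,0,0.11,0],
  [-0.01,0.01,0.14,-0.0159],
  [-0.04,0.04,0.14,-0.0318],
  [-0.07,0.08,0.14,-0.0477],
  [-0.1,0.12,0.14,-0.0611],
  [-0.12,0.16,0.14,-0.0611],
  [-0.143,0.19,0.14,-0.0611],
  [-0.143,0.207,0.13,-0.0611],
  [-0.143,0.207,0.1,-0.0611],
  [-0.143,0.207,0.07,-0.0611],
  [-0.143,0.207,0.04,-0.0611],
  [-0.143,0.207,0.02,-0.0611],
  [-0.143,0.207,0.005,-0.0611],
  [-0.143,0.207,-0.003,-0.0611],
  [-0.143,0.207,-0.003,-0.0611],
  [-0.143,0.207,-0.003,-0.0611],
])

```text
time: 16.02
ee_pos: [0.4328, -0.1637, 0.0188]
tcp_rot: [180.0, 0.0, 80.1]
wrist_force: [-0.2, -0.0, 0.0]
opening: 0.0854
grasp_force: 0.0
```

Call:
servo_tool([
  [0,0,0,0],
  [0,0,0,0],
  [0,0,0,0],
  [0,0,0,0],
  [0,0,0,0],
  [0,0,0,0],
  [0,0,0,0],
  [0,0,0,0],
  [0,0,0,0],
  [0,0,0,0],
  [0,0,0,0],
], claw=1, force=50)

```text
time: 16.93
ee_pos: [0.4331, -0.1638, 0.0192]
tcp_rot: [179.9, 0.0, 80.1]
wrist_force: [-1.2, 0.6, 4.3]
opening: 0.0391
grasp_force: 50.0
```

To row units: 20 cm is 0.2, 12.7 cm is 0.127, -0.184 rad is -0.0293.

Call:
servo_tool([
  [0,0,0.02,0],
  [0,0,0.05,0],
  [0,0,0.09,0],
  [0,0,0.13,0],
  [0.02,-0.01,0.17,-0.0159],
  [0.05,-0.02,0.2,-0.0293],
  [0.08,-0.03,0.2,-0.0293],
  [0.11,-0.036,0.2,-0.0293],
  [0.127,-0.036,0.2,-0.0293],
  [0.127,-0.036,0.2,-0.0293],
  [0.127,-0.036,0.2,-0.0293],
])

```text
time: 17.85
ee_pos: [0.5599, -0.1995, 0.2171]
tcp_rot: [-179.9, 0.0, 69.6]
wrist_force: [-0.2, 0.3, -2.9]
opening: 0.038
grasp_force: 51.7
```

```bash
python3 - <<'E'
from h import *
o=get_obs();print(o["time"],o["ee_pos"],o["tcp_rot"],o["opening"],o["qd"].round(2))
P=cam("wrist"); im=camera("wrist"); np.savez("w6.npz",im=im,K=P[0],R=P[1],t=P[2])
cv2.imwrite("pics/w6.png",cv2.resize(im[:,:,::-1],(800,600))); trays(P,im)
print(get_obs()["ee_pos"])
E
```

```text
17.85 [ 0.55992106 -0.19948452  0.21711105] [-1.79871623e+02  2.18801582e-03  6.95717139e+01] 0.037976538233804556 [-0.35 -2.5  -1.73  0.41 -0.04 -0.08]
tray px [276.  73.] ctr mm 610.7 -111.1 size [ 58.8 164.6] long axis deg 69.4
[ 0.55929835 -0.19947774  0.21762664]
```

View pics/w6.png

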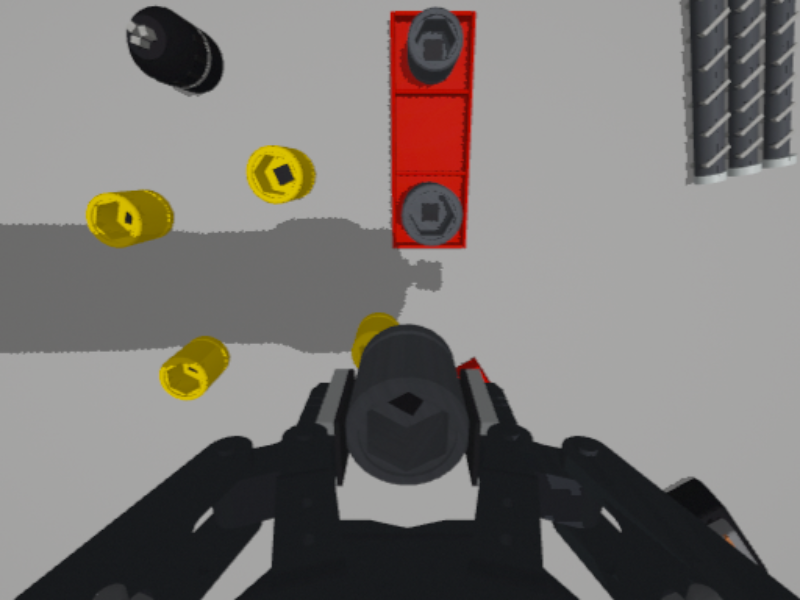

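The medium tray is fully visible, with its empty compartment near (431,134), and the socket is straight in the jaws.

To row units: -19.4 cm is -0.194, 9.2 cm is 0.092.

Call:
servo_tool([
  [0.025,0.04,0,0],
  [0.05,0.08,0,0],
  [0.053,0.092,0,0],
  [0.053,0.092,-0.03,0],
  [0.053,0.092,-0.07,0],
  [0.053,0.092,-0.11,0],
  [0.053,0.092,-0.14,0],
  [0.053,0.092,-0.16,0],
  [0.053,0.092,-0.175,0],
  [0.053,0.092,-0.185,0],
  [0.053,0.092,-0.191,0],
  [0.053,0.092,-0.194,0],
  [0.053,0.092,-0.194,0],
  [0.053,0.092,-0.194,0],
])

```text
time: 19.07
ee_pos: [0.6131, -0.1078, 0.0254]
tcp_rot: [179.9, -0.0, 69.5]
wrist_force: [0.0, -0.5, -3.2]
opening: 0.0387
grasp_force: 51.8
```

Call:
servo_tool([
  [0,0,0,0],
  [0,0,0,0],
  [0,0,0,0],
  [0,0,0,0],
  [0,0,0,0],
  [0,0,0,0],
  [0,0,0,0],
], claw=0)

```text
time: 19.65
ee_pos: [0.6127, -0.1076, 0.0243]
tcp_rot: [180.0, -0.0, 69.5]
wrist_force: [-0.5, 0.4, 0.4]
opening: 0.085
grasp_force: 0.0
```

To row units: 24.2 cm is 0.242, -19.5 cm is -0.195, 0.859 rad is 0.1367.

Call:
servo_tool([
  [0,0,0.03,0],
  [0,0,0.07,0],
  [0,0,0.11,0],
  [-0.01,0.01,0.14,0.0159],
  [-0.04,0.04,0.14,0.0318],
  [-0.07,0.07,0.14,0.0477],
  [-0.1,0.1,0.14,0.0637],
  [-0.12,0.13,0.14,0.0796],
  [-0.14,0.17,0.14,0.0955],
  [-0.16,0.2,0.14,0.1114],
  [-0.18,0.23,0.14,0.1273],
  [-0.195,0.242,0.14,0.1367],
  [-0.195,0.242,0.1,0.1367],
  [-0.195,0.242,0.07,0.1367],
  [-0.195,0.242,0.04,0.1367],
  [-0.195,0.242,0.02,0.1367],
  [-0.195,0.242,0.005,0.1367],
  [-0.195,0.242,-0.003,0.1367],
  [-0.195,0.242,-0.003,0.1367],
  [-0.195,0.242,-0.003,0.1367],
])

```text
time: 21.32
ee_pos: [0.4178, 0.1344, 0.0218]
tcp_rot: [180.0, 0.0, 118.8]
wrist_force: [0.5, 0.2, 0.2]
opening: 0.0857
grasp_force: 0.0
```

Call:
servo_tool([
  [0,0,0,0],
  [0,0,0,0],
  [0,0,0,0],
  [0,0,0,0],
  [0,0,0,0],
  [0,0,0,0],
  [0,0,0,0],
  [0,0,0,0],
  [0,0,0,0],
  [0,0,0,0],
], claw=1, force=60)

```text
time: 22.15
ee_pos: [0.4183, 0.1346, 0.0225]
tcp_rot: [179.9, 0.0, 118.8]
wrist_force: [-2.0, -1.1, 6.1]
opening: 0.0508
grasp_force: 61.8
```

To row units: 23.5 cm is 0.235, -6.6 cm is -0.066.

Call:
servo_tool([
  [0,0,0.02,0],
  [0,0,0.05,0],
  [0,0,0.09,0],
  [0,0,0.13,0],
  [0.03,-0.01,0.17,0],
  [0.07,-0.02,0.2,0],
  [0.11,-0.03,0.2,0],
  [0.15,-0.04,0.2,0],
  [0.19,-0.05,0.2,0],
  [0.22,-0.06,0.2,0],
  [0.235,-0.066,0.2,0],
  [0.235,-0.066,0.2,0],
  [0.235,-0.066,0.2,0],
  [0.235,-0.066,0.2,0],
])

```text
time: 23.32
ee_pos: [0.6522, 0.0684, 0.2207]
tcp_rot: [-179.9, -0.0, 118.8]
wrist_force: [-0.5, 0.2, -5.4]
opening: 0.0504
grasp_force: 65.5
```

```bash
python3 - <<'E'
from h import *
o=get_obs();print(o["time"],o["ee_pos"],o["tcp_rot"],o["opening"],o["qd"].round(2))
P=cam("wrist"); im=camera("wrist"); np.savez("w7.npz",im=im,K=P[0],R=P[1],t=P[2])
cv2.imwrite("pics/w7.png",cv2.resize(im[:,:,::-1],(800,600))); trays(P,im)
print(get_obs()["ee_pos"])
E
```

```text
23.3167 [0.65219695 0.06844921 0.22071051] [-1.79921781e+02 -4.23514232e-02  1.18753236e+02] 0.05035619152730932 [ 0.54 -1.81 -0.71  0.01  0.01  0.04]
tray px [175. 247.] ctr mm 600.2 -102.9 size [ 42.1 170.9] long axis deg 67.9
tray px [261. 116.] ctr mm 625.7 118.4 size [ 70.5 199.7] long axis deg 118.6
[0.65197992 0.06868672 0.22133403]
```

View pics/w7.png

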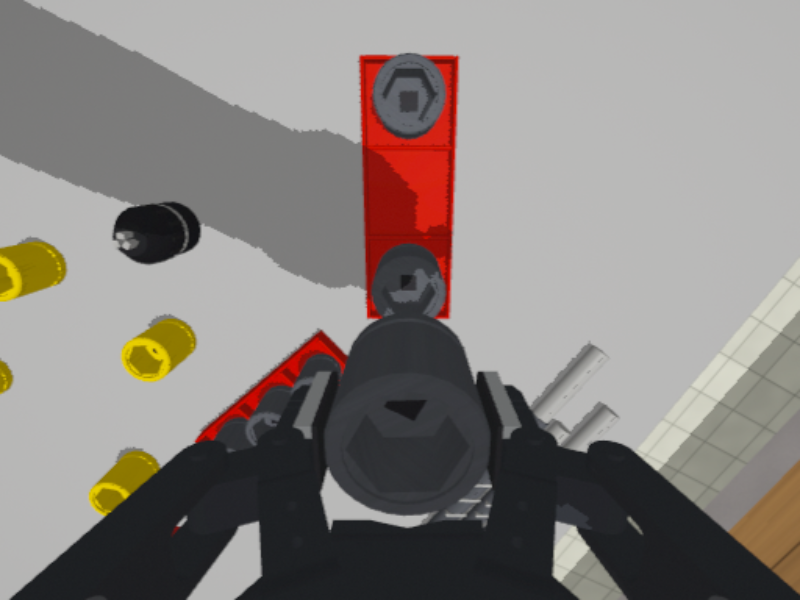

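The large tray is fully visible, with its empty compartment centred near (408,190).

To row units: -19.5 cm is -0.195, -19.2 cm is -0.192.

Call:
servo_tool([
  [-0.014,0.03,0,0],
  [-0.028,0.053,0,0],
  [-0.028,0.053,-0.01,0],
  [-0.028,0.053,-0.04,0],
  [-0.028,0.053,-0.08,0],
  [-0.028,0.053,-0.11,0],
  [-0.028,0.053,-0.14,0],
  [-0.028,0.053,-0.16,0],
  [-0.028,0.053,-0.175,0],
  [-0.028,0.053,-0.185,0],
  [-0.028,0.053,-0.192,0],
  [-0.028,0.053,-0.195,0],
  [-0.028,0.053,-0.195,0],
  [-0.028,0.053,-0.195,0],
])

```text
time: 24.53
ee_pos: [0.6252, 0.1216, 0.0276]
tcp_rot: [179.9, 0.0, 118.8]
wrist_force: [1.1, -0.6, -4.2]
opening: 0.0508
grasp_force: 66.0
```

Call:
servo_tool([
  [0,0,0,0],
  [0,0,0,0],
  [0,0,0,0],
  [0,0,0,0],
  [0,0,0,0],
  [0,0,0,0],
  [0,0,0,0],
], claw=0)

```text
time: 25.12
ee_pos: [0.6247, 0.1214, 0.0264]
tcp_rot: [180.0, 0.0, 118.8]
wrist_force: [-0.1, -1.0, -0.1]
opening: 0.0855
grasp_force: 0.0
```

To row units: -26 cm is -0.26, -24 cm is -0.24.

Call:
servo_tool([
  [0,0,0.03,0],
  [0,0,0.07,0],
  [0,0,0.11,0],
  [0,0,0.15,0],
  [-0.04,-0.01,0.19,0],
  [-0.08,-0.03,0.22,0],
  [-0.12,-0.05,0.24,0],
  [-0.16,-0.07,0.24,0],
  [-0.2,-0.09,0.24,0],
  [-0.24,-0.11,0.24,0],
  [-0.26,-0.12,0.24,0],
  [-0.26,-0.12,0.24,0],
  [-0.26,-0.12,0.24,0],
  [-0.26,-0.12,0.24,0],
])

```text
time: 26.28
ee_pos: [0.3643, 0.001, 0.2671]
tcp_rot: [179.9, 0.1, 118.7]
wrist_force: [0.6, -0.3, 0.0]
opening: 0.086
grasp_force: 0.0
```

```bash
python3 - <<'E'
from h import *
o=get_obs();print(o["time"],o["ee_pos"],o["wrist_force"])
im=camera("top"); a=cv2.resize(im[130:260,140:410,::-1],(800,385),interpolation=2)
cv2.imwrite("pics/end.png",a)
cv2.imwrite("pics/ends.png",cv2.resize(camera("side")[80:310,90:390,::-1],(780,598),interpolation=2))
E
```

```text
26.2833 [0.36430007 0.00103053 0.26705209] [ 0.64845686 -0.27002504  0.04497297]
```

View pics/end.png

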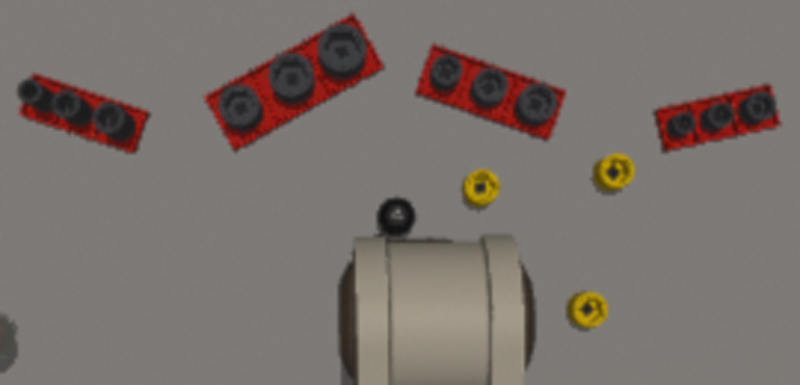

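View pics/ends.png

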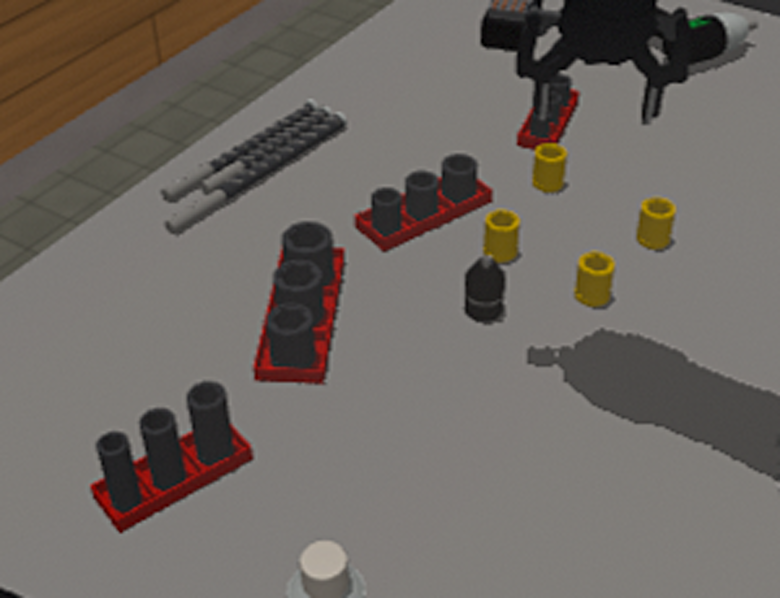

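All four sets are complete, with each socket upright in its middle compartment. The chuck, the can and the yellow look-alikes haven't moved, and the gripper is clear.

```bash
python3 -c "
from workcell import *
print(job_done())"
```

```text
the job is handed in; nothing more can be done
None
```

I handed the job in at about 26 s on the robot clock: all four sockets stand upright in the empty middle compartments of their own trays, the gripper has let go and is clear, and the chuck, spray can and yellow look-alikes were left alone; the hand-in returned no verdict.

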